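# Handle out of the form, chisel at the ready

## Task

Lift the arched toolbox handle out of its bending form and set it down in the middle of the cork board, lengthwise along the board and standing on its edge as it stood in the form. Then draw the red chisel out of the chisel block, tip it over to slope about halfway between upright and level with the cutting edge downmost, and finish while still holding it still in the gripper, its edge over the middle of the handle and a few centimetres (about 5) above it without touching it. Drop neither of them, and leave the other two chisels, the glue bottle, the mallet and the pencil mug where they are.

Things in the scene. Friction and masses are not known exactly. Their poses are not given: they have to be found in the camera images.
- handle: arched handle of pale laminated wood, dark glue lines, 60 g, on edge in the form: wall 14 mm thick, 30 mm tall (z), 150 mm end to end (x), ends 22 mm to the -y side of the crown. Origin: mid-wall at the crown (mid-length), underside. x lengthwise, y through the wall at the crown to the convex side, z up. Grip across the wall at the crown.
- form: fixed plywood bending form, base 220 x 130 mm, top at 18 mm, the handle stands on it with origin over the form's (1 mm) and the same yaw. Fences and end stops rise 20 mm above the base round the handle's ends, 2 mm clear; none within 30 mm along x of the crown, so fingers fit down to the base. Origin at the table under the crown; x lengthwise.
- board: fixed cork-faced board, 200 (x) x 120 (y) mm, top 18 mm above the table. Origin at its centre on the table; x along its length.
- rack: fixed pale wooden chisel block, 70 (x) x 200 (y) mm, 70 mm tall, three upright through slots in a row along y at -65, 0 and +65 mm; one chisel in each, in any order. Origin at its centre on the table.
- chisel_red: butt chisel, red handle, 160 g, 156 mm long, upright in the rack, its edge 4 mm above the table. Origin at the middle of the cutting edge, z up its length. Steel blade 20 (y) x 4 (x) mm to z = 66 mm in a 23 x 7 mm slot; brass collar 26 mm wide to 76, resting on the block; square handle 24 x 24 mm to 152, cap to 156. x, y parallel to the rack's: neighbours along y, free room along x.
- chisel_blue: joiner's butt chisel, same shape and size as chisel_red, blue handle, standing in another slot of the rack; leave it there. Origin at the cutting edge, z up the handle.
- chisel_yellow: joiner's butt chisel, same shape and size as chisel_red, yellow handle, standing in another slot of the rack; leave it there. Origin at the cutting edge, z up the handle.
- glue: white glue bottle with green label and orange cap, 60 mm across, 170 mm tall, standing beyond the board at the far edge. Origin at its underside.
- mallet: wooden mallet lying at the far edge: dark head 70 x 130 x 60 mm, pale shaft reaching 250 mm from the head's centre along the body's -x. Origin under the head's centre.
- mug: blue mug 76 mm across, 85 mm tall, with pencils up to 160 mm high, beyond the rack. Origin at its underside.
Things that resemble listed ones, but are neither listed nor needed, are in the scene too. Leave any purple look-alike of the chisel_red alone.

How it is judged (in metres and radians):
On the way, in this order (a step that is already met when the one before it is completed fails the run):
1. the handle is lifted clear of the form in the gripper (z of handle in the frame of form above 0.045 m and contact force between handle and the fingers above 0.5 N and contact force between handle and form below 0.1 N), for 0.1 s.
2. the handle stands released on the middle of the cork board, lengthwise (horizontal distance between handle and board below 0.035 m and z of handle in the frame of board between 0.014 and 0.023 m and angle between the x axis of handle and the x axis of board, either way round below 0.35 rad and angle between handle's own z axis and vertical below 0.15 rad and contact force between handle and the fingers below 0.1 N and linear speed of handle below 0.02 m/s), for 0.3 s.
3. the red chisel is drawn clear of its block in the gripper (z of chisel_red in the frame of rack above 0.075 m and contact force between chisel_red and the fingers above 0.5 N and contact force between chisel_red and rack below 0.1 N), for 0.1 s.
At the end, for the whole second after the job is handed in: Handle on edge (9 deg), released, within 35 mm of the board's centre and 20 deg of its length. Red chisel held still by the gripper alone, edge down, 25 to 65 deg from upright, edge within 35 mm of the crown sideways and 12 to 100 mm above it. Bystanders within 30 mm of their starts (all of step 2 and contact force between chisel_red and the fingers above 0.5 N and angle between chisel_red's own z axis and vertical between 0.44 and 1.13 rad and horizontal distance between chisel_red and handle below 0.035 m and z of chisel_red in the frame of handle between 0.042 and 0.13 m and contact force between chisel_red and handle below 0.1 N and contact force between chisel_red and board below 0.1 N and contact force between chisel_red and rack below 0.1 N and linear speed of chisel_red below 0.03 m/s and distance of each of chisel_blue, chisel_yellow, glue, mallet, mug from where it was at the start of the episode below 0.03 m); the arm keeps its last pose, push and grip.
It fails at once if a bystander (other chisel, glue, mallet, mug) is moved by more than 30 mm (distance of any of chisel_blue, chisel_yellow, glue, mallet, mug from where it was at the start of the episode above 0.03 m).
It fails at once if the handle is let go more than about 3 cm above the board (height (world z) of handle above 0.05 m and contact force between handle and the fingers below 0.05 N).
It fails at once if the red chisel is dropped (height (world z) of chisel_red above 0.05 m and contact force between chisel_red and the fingers below 0.05 N).
It fails at once if the red chisel touches the handle (contact force between chisel_red and handle above 1 N).
It also fails if it takes over 58 s, if anything falls off the work surface, if the arm or the gripper's body presses on something with over 40 N, if the wrist force passes 120 N, or if a joint passes its speed limit or range.

## Robot

A 6-joint arm with a two-finger parallel gripper is mounted at the origin on the work surface. World frame = base frame: x ahead of the robot, y to its left, z up, the work surface at z = 0. Lengths are in mm, angles in rad, forces in N, time in s.
With the tool pointing down it reaches from about 350 to 875 mm from the base axis. Payload 4.2 kg.
Tool frame: the origin (TCP) lies at the very end of the fingers, on their centre line; the grasp point (between the pads) lies 19 mm behind it; z points along the fingers, y is the line along which they close (so a half turn about z gives the same grasp; the last joint's range is limited). The gripper opens to 85 mm and grips with 20 to 120 N. Pads are 22 mm wide; open, the fingers measure 114 mm over their backs; the gripper's body (76 mm by 85 mm) begins 54 mm behind the grasp point. The pads swing forward as they close: fully open they stand 13 mm farther back than shut.
Start: joints at [0.259, 0.385, 0.008, 0, -1.194, -0.259], TCP at [624.979, 0.025, 231.312] pointing down, gripper open.
Joint ranges: [-3.14, 3.14], [-1.21, 2.06], [-1.07, 1.41], [-3.16, 2.05], [-2.99, -0.16], [-3.1, 3.1]. Speed limits (rad/s): [2.79, 2.79, 3.14, 3.14, 3.14, 3.14].

## Interface

Orientations are given as a unit quaternion [x, y, z, w].
In Python, from bench import arm, viewer gives the robot as it stands. The module is installed in compiled form; this text tells all that it offers.
- The arm moves only by the tool jog_arm, called as name(argument=value, ...) on one line, values as JSON. Schema: {"type":"object","properties":{"motion":{"type":"array","items":{"type":"number"},"minItems":6,"maxItems":60},"finger_gap":{"type":"number"},"only":{"type":"string"},"quiet":{"type":"boolean"},"lines":{"type":"string"}},"required":["motion"],"additionalProperties":false}. motion is one flat list of numbers that holds 1 to 10 rows one after another, with no inner brackets; each row has 6 numbers: dx, dy, dz in mm, then a rotation vector rx, ry, rz in rad; each row is the pose to reach, as a shift and turn from the pose commanded when the call began, along the tool's axes at that moment; what a row does not reach only later rows make up. A row lasts 1/10 s, in which the tool goes at most 50 mm and 0.15 rad, less where a joint would pass 70% of its speed; a pose out of reach is approached as far as the arm can. finger_gap is the finger opening in mm, set as the call begins (left out keeps the last). The fingers move at their own pace and stop on an object; the grip force is fixed at half the most. Time passes only in rows, so rows that do not move let the fingers close. The tool returns the time, the measured TCP pose, the force, the opening and the grip force at its end. only (a regular expression) keeps the lines of the reply that match it, lines (a string "A,B") keeps lines A to B, and quiet returns only ok. Input that does not fit is refused with a message, and nothing moves.
- arm.read_state(): the state, without advancing time (a new reading comes with each control period).
- viewer.get_image(name): name is "scene" or "side" or "wrist"; returns (picture, depth): 480x640x3 uint8, blue, green, red; 480x640 float32, mm along the optical axis (not along the pixel's ray), 0 where there is no reading.
- viewer.get_calibration(name): a dict with "K" (3x3 intrinsics, pixels), "rvec" (rotation vector, rad) and "tvec" (3), from world to camera coordinates, as OpenCV has them. Camera axes: x right, y down, z forward; pixel columns grow to the right and rows downward; lengths in mm; the calibration is good to about 2 mm. A picture is of the moment at which its call begins: read the wrist's pose just before it. get_calibration takes no time and is no camera call; for the wrist camera it gives the pose at the moment of the call.
- arm.job_done(): hands the job in; it is judged then, once.
The state is a dict: "clock": time; "joints": joint angles; "joint_vel": joint speeds; "joint_efforts": joint torques, N m; "position": TCP position; "ee_rot": TCP orientation; "contact_force": force on the tool from outside, world axes, zero at the start; "wrist_torque": the same for the moment, N m; "gripper_width": finger opening in mm; "grasp_force": force on a finger pad.
Only numpy, scipy, OpenCV 4.12 (cv2) and the standard library are available. Lean on these libraries where they do the work, as an engineer would, in place of code of your own. Each camera call takes 0.05 s, during which the arm holds its last target. There are 200 camera calls.

## Working session

There is one attempt and no reset: what is moved stays moved. The work goes in short steps, Python scripts to look and compute and a tool call to move; the robot and the scene stay as the last step left them, time stands still between calls to the robot, and variables do not carry over. Pictures are saved under pics/ and viewed, at most 10 in all, crops included, and the job is handed in when it is done.

```bash
mkdir -p pics
```

Create h.py:
```python
import numpy as np, cv2
from bench import arm, viewer
from scipy.spatial.transform import Rotation as R
def grab(n):
    c=viewer.get_calibration(n); p,d=viewer.get_image(n); return p,d,c
def world(c,u,v,d):
    K=np.array(c["K"]); Rm=cv2.Rodrigues(np.array(c["rvec"],float))[0]; t=np.array(c["tvec"],float).ravel()
    u,v,d=map(np.asarray,(u,v,d))
    P=np.stack([(u-K[0,2])/K[0,0]*d,(v-K[1,2])/K[1,1]*d,d*np.ones_like(u,float)],-1)
    return (P-t)@Rm
def cloud(d,c):
    v,u=np.mgrid[0:d.shape[0],0:d.shape[1]]; return world(c,u,v,d)
```

Run:
```python
from h import *
for n in("scene","side"):
    p,d,c=grab(n); cv2.imwrite(f"pics/{n}0.png",p); np.savez(f"{n}0.npz",p=p,d=d,**{k:np.array(c[k]) for k in("K","rvec","tvec")})
    print(n,world(c,320,240,0.0))
print(arm.read_state())
```

```text
scene [1177.11207007  -72.34388344  696.68981408]
side [404.00196649 516.93220637 640.15836504]
{'clock': 0.1, 'joints': array([ 2.58584251e-01,  3.85490479e-01,  6.72878202e-03, -4.55719429e-04,
       -1.19400903e+00, -2.58632110e-01]), 'joint_vel': array([-0.00152412, -0.00114522,  0.0034673 ,  0.00270819, -0.00056915,
       -0.00029722]), 'joint_efforts': array([-2.41840362e-04, -3.93318665e+01,  1.88929778e+01,  4.19793829e+00,
       -2.58899068e-03, -3.31562532e-06]), 'position': array([6.24458922e+02, 8.15888626e-03, 2.30308182e+02]), 'ee_rot': array([-7.07030066e-01,  7.07182767e-01,  6.79405747e-04, -7.46881055e-04]), 'contact_force': array([-0.21727873, -0.06711351, -0.22514221]), 'wrist_torque': array([0.039014  , 0.02997721, 0.00128233]), 'grasp_force': 0.0, 'gripper_width': 85.44411336917136}
```

View pics/scene0.png

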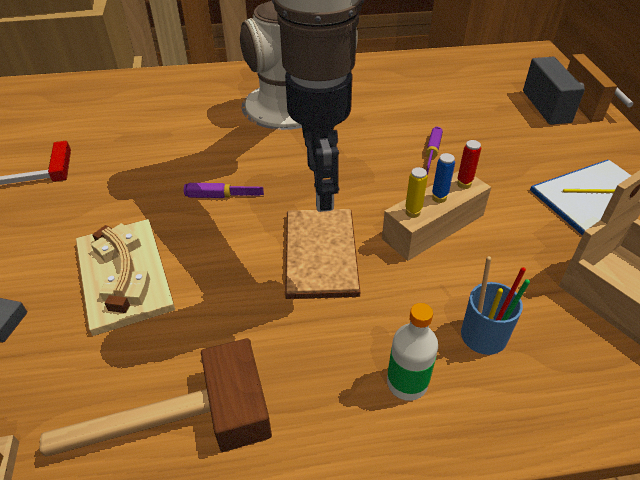

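View pics/side0.png

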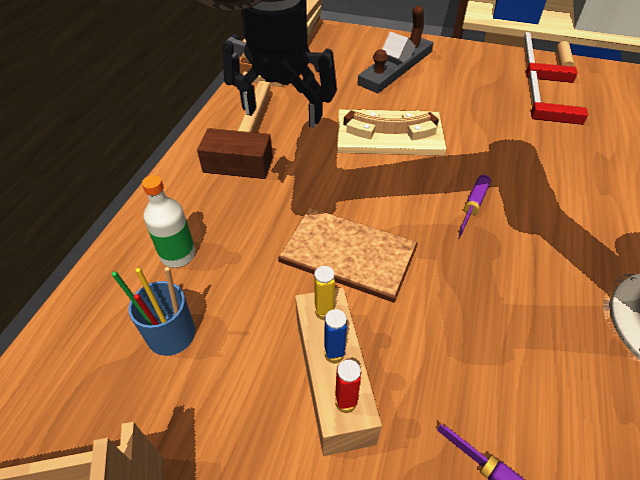

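The scene view shows the arched handle on its form at (118,265), with the crown bulging right at about (125,262). The cork board is at (322,252). The rack holds yellow at (417,190), blue at (444,177) and red at (469,163).

Candidates for the red chisel:
- Upright red chisel in the rack at (469,163): this is the one.
- Purple chisels lying at (222,190) and (433,148): leave alone.
- Red clamp at (60,160) and red pencil at (512,285): not chisels.

The only handle candidate is the one in the form.

Create m.py:
```python
from h import *
def load(n):
    z=np.load(n+"0.npz"); c={k:z[k] for k in("K","rvec","tvec")}; return z["p"],z["d"],c
def rect(P): 
    r=cv2.minAreaRect(P[:,:2].astype(np.float32)); return np.round(r[0],1),np.round(r[1],1),round(r[2],1)
for n in("scene","side"):
    p,d,c=load(n); W=cloud(d,c); ok=d>0; hsv=cv2.cvtColor(p,cv2.COLOR_BGR2HSV)
    z=W[...,2]; print(n)
    ww=lambda b:np.eye(1) 
    boxes={"scene":dict(board=(275,200,370,305),form=(65,215,180,335),rack=(375,170,500,260)),"side":dict(board=(270,205,425,300),form=(330,100,450,160),rack=(290,280,385,460))}[n]
    for k,(a,b,e,f) in boxes.items():
        m=np.zeros(d.shape,bool); m[b:f,a:e]=1; m&=ok
        h=dict(board=18,form=18,rack=70)[k]
        s=m&(abs(z-h)<5)
        nn,lab,st,_=cv2.connectedComponentsWithStats(s.astype(np.uint8)); i=1+st[1:,4].argmax(); s=lab==i
        print(k,rect(W[s]),"z",np.median(z[s]).round(1),s.sum())
        if k=="form":
            s=m&(z>42)&(z<60); 
            nn,lab,st,_=cv2.connectedComponentsWithStats(s.astype(np.uint8)); i=1+st[1:,4].argmax(); s=lab==i
            print(" handle",rect(W[s]),np.median(z[s]).round(1),s.sum()); np.save("hnd_"+n,W[s])
    H,S,V=cv2.split(hsv)
    for k,mm in dict(red=((H<8)|(H>172))&(S>150)&(V>80),blue=(H>100)&(H<125)&(S>130),yel=(H>22)&(H<32)&(S>150)).items():
        s=ok&mm&(z>85)&(z<152)
        nn,lab,st,ce=cv2.connectedComponentsWithStats(s.astype(np.uint8))
        for i in range(1,nn):
            if st[i,4]>40: 
                s2=W[lab==i]; print(k,ce[i].round(),st[i,4],s2.mean(0).round(1),s2.min(0).round(),s2.max(0).round())
    s=ok&(z>152)&(z<168)&(W[...,0]>300)&(S<60)&(V>130)
    nn,lab,st,ce=cv2.connectedComponentsWithStats(s.astype(np.uint8))
    for i in range(1,nn):
        if st[i,4]>30: print("cap",ce[i].round(),st[i,4],rect(W[lab==i]),np.median(W[lab==i][:,2]).round(1))
a,b,e,f=375,120,505,260
p=load("scene")[0]; q=load("scene")[0][210:335,60:185]
cv2.imwrite("pics/crop1.png",np.hstack([cv2.resize(p[b:f,a:e],(400,400)),cv2.resize(q,(400,400))]))
```

```bash
python3 m.py
```

```text
scene
board (array([516.3,  13.6]), array([123.2, 206.9]), 84.0) z 18.0 5588
form (array([ 518.4, -328.7]), array([224.5, 130.2]), 14.9) z 18.0 4741
 handle (array([ 519.1, -326.2]), array([158.7,  34.7]), 14.6) 47.9 681
rack (array([476.6, 233.8]), array([ 73.8, 203.9]), 28.9) z 69.9 2120
red [468. 165.] 481 [453.8 287.1 120. ] [441. 275.  85.] [462. 305. 152.]
red [516. 283.] 157 [724.9 265.2 116.6] [720. 259.  85.] [728. 271. 148.]
blue [442. 179.] 504 [485.2 230.2 119.4] [472. 219.  85.] [493. 247. 152.]
yel [416. 194.] 528 [516.7 174.3 119.4] [504. 163.  85.] [526. 192. 152.]
yel [497. 300.] 124 [748.2 228.4 114.9] [743. 225.  85.] [752. 233. 139.]
cap [473. 144.] 91 (array([446.6, 291.1]), array([22.9, 24.8]), 27.8) 159.7
cap [447. 157.] 101 (array([477.7, 233.9]), array([22.7, 22.9]), 46.5) 159.8
cap [419. 172.] 111 (array([508.3, 177.3]), array([22.6, 24.5]), 13.5) 159.8
side
board (array([513.6,  15.3]), array([124.3, 203.3]), 84.1) z 18.3 6739
form (array([ 517.2, -327. ]), array([220.2, 136.9]), 14.8) z 18.5 2008
 handle (array([ 516.2, -325.2]), array([157. ,  37.9]), 13.3) 47.8 512
rack (array([474.9, 234.8]), array([ 70.3, 201.1]), 28.9) z 70.3 5294
red [143. 306.] 151 [720.3 269.3 119. ] [717. 252.  85.] [748. 274. 148.]
red [347. 394.] 527 [441.4 301.9 121.3] [430. 291.  85.] [458. 306. 152.]
blue [335. 342.] 545 [472.6 245.  120.7] [461. 238.  85.] [487. 250. 152.]
cap [324. 274.] 259 (array([506.7, 178.4]), array([22.4, 24.8]), 18.1) 160.2
cap [335. 318.] 319 (array([475.3, 235.3]), array([23.3, 24.5]), 39.2) 160.1
cap [349. 370.] 395 (array([443.7, 292.2]), array([23.9, 23.9]), 1.5) 160.1
```

Run:
```python
import numpy as np
a=np.deg2rad(14.8); x=np.array([np.cos(a),np.sin(a)]); y=np.array([-x[1],x[0]])
for n in("scene","side"):
    P=np.load(f"hnd_{n}.npy"); q=P[:,:2]-[517.6,-325.7]; u,v=q@x,q@y
    for lo in(-80,-65,-40,-8,25,50,65):
        s=(u>lo)&(u<lo+16); print(n,lo+8,v[s].min().round(1),v[s].max().round(1))
    um=(u.min()+u.max())/2; s=abs(u-um)<10; vm=(v[s].min()+v[s].max())/2
    print("crown",um,vm,np.array([517.6,-325.7])+um*x+vm*y)
```

```text
scene -72 -18.0 1.5
scene -57 -14.5 6.6
scene -32 -3.3 13.7
scene 0 2.4 16.5
scene 33 -2.6 14.4
scene 58 -14.1 7.4
scene 73 -18.4 1.3
crown 1.3284536408929029 9.443072107751705 [ 516.47218734 -316.23086918]
side -72 -16.3 2.3
side -57 -12.6 8.8
side -32 -1.1 16.9
side 0 3.8 19.9
side 33 -16.0 15.3
side 58 -14.6 10.7
side 73 -17.3 3.5
crown -1.364801521039304 11.855494651698258 [ 513.25204215 -314.58646325]
```

View pics/crop1.png

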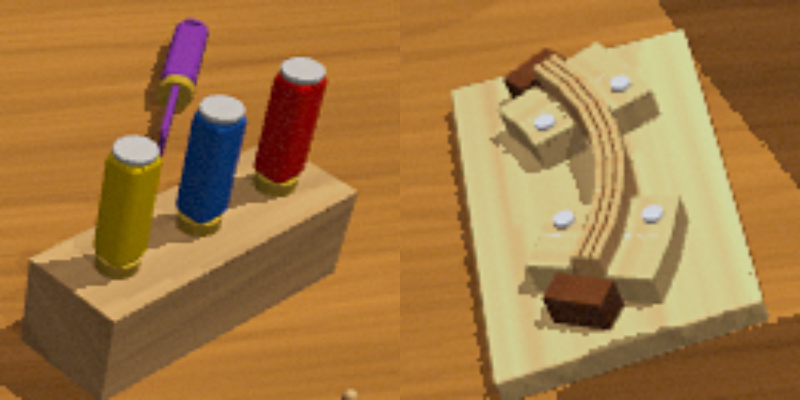

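The crop confirms three upright chisels in yellow, blue and red order, with red at the far end and a purple look-alike lying behind. The handle's crown bulges toward +y, free of fences, and dark end stops sit at both ends. So the crown is at (515,-315), yaw 14.8°. Moving above it.

jog_arm(motion=[40,14,0,0,0,0.15,80,28,10,0,0,0.3,120,42,30,0,0,0.45,160,56,50,0,0,0.6,200,70,70,0,0,0.75,240,84,90,0,0,0.9,280,97,110,0,0,1.05,315,110,110,0,0,1.2,315,110,110,0,0,1.312,315,110,110,0,0,1.312], finger_gap=60)

```text
clock: 1.1
position: [514.0, -316.0, 120.4]
ee_rot: [-0.128, 0.992, 0.0, -0.001]
contact_force: [0.4, 0.7, -0.2]
gripper_width: 59.9
grasp_force: 0.0
```

jog_arm(motion=[0,0,0,0,0,0,0,0,0,0,0,0])

```text
clock: 1.3
position: [515.3, -314.3, 121.4]
ee_rot: [-0.13, 0.991, 0.0, 0.0]
contact_force: [0.5, 0.5, 0.2]
gripper_width: 60.1
grasp_force: 0.0
```

Run:
```python
from h import *
s=arm.read_state(); print(s["joints"].round(3),s["position"],R.from_quat(s["ee_rot"]).as_matrix().round(3))
p,d,c=grab("wrist"); cv2.imwrite("pics/w1.png",p); W=cloud(d,c); z=W[...,2]
a=np.deg2rad(14.8); x=np.array([np.cos(a),np.sin(a)]); y=np.array([-x[1],x[0]])
q=W[...,:2]-[514.9,-315.4]; u,v=q@x,q@y
hs=(d>0)&(abs(z-48)<5)&(abs(v)<45)&(abs(u)<90)
for lo in(-70,-45,-20,-8,8,30,55):
    s=hs&(u>lo)&(u<lo+14)
    if s.any(): print(lo+7,s.sum(),v[s].min().round(1),v[s].max().round(1),z[s].mean().round(1))
```

```text
[-0.28   0.445 -0.193 -0.    -0.932 -1.029] [ 515.29318814 -314.27110423  121.35576082] [[-0.966 -0.259  0.   ]
 [-0.259  0.966  0.   ]
 [-0.     0.    -1.   ]]
-63 898 -27.8 -5.1 48.0
-38 733 -32.5 2.3 48.0
-13 646 -9.6 5.8 48.0
-1 600 -8.1 5.9 47.9
15 570 -9.4 6.0 48.0
37 562 -15.1 2.7 47.9
62 572 -26.5 -4.9 47.8
```

The wrist measurement agrees to about 1 mm. Descending 100 mm and gripping.

jog_arm(motion=[0,-1.5,30,0,0,0,0,-1.5,60,0,0,0,0,-1.5,85,0,0,0,0,-1.5,95,0,0,0,0,-1.5,100,0,0,0,0,-1.5,100,0,0,0,0,-1.5,100,0,0,0])

```text
clock: 2.05
position: [516.4, -316.6, 22.6]
ee_rot: [-0.129, 0.992, -0.001, 0.001]
contact_force: [0.2, -0.8, 0.9]
gripper_width: 60.2
grasp_force: 0.0
```

jog_arm(motion=[0,0,0,0,0,0,0,0,0,0,0,0,0,0,0,0,0,0,0,0,0,0,0,0,0,0,0,0,0,0,0,0,0,0,0,0,0,0,0,0,0,0,0,0,0,0,0,0], finger_gap=5)

```text
clock: 2.85
position: [515.8, -316.6, 22.0]
ee_rot: [-0.129, 0.992, -0.0, 0.0]
contact_force: [-0.3, 0.9, 5.7]
gripper_width: 13.3
grasp_force: 61.2
```

Gripped (13.3 mm, 61 N). Lifting.

jog_arm(motion=[0,0,-10,0,0,0,0,0,-25,0,0,0,0,0,-45,0,0,0,0,0,-65,0,0,0,0,0,-85,0,0,0,0,0,-95,0,0,0,0,0,-95,0,0,0,0,0,-95,0,0,0])

```text
clock: 3.65
position: [514.7, -316.1, 115.5]
ee_rot: [-0.129, 0.992, 0.001, -0.001]
contact_force: [-0.3, 0.4, -1.2]
gripper_width: 13.1
grasp_force: 60.4
```

Run:
```python
from h import *
p,d,c=grab("side"); W=cloud(d,c); z=W[...,2]
s=(d>0)&(abs(W[...,0]-515)<90)&(abs(W[...,1]+320)<70)
s1=s&(z>70)&(z<160); S=cv2.cvtColor(p,cv2.COLOR_BGR2HSV); s1&=S[...,2]>110
print(np.percentile(z[s1],[1,10,50,90,99]).round(1),s1.sum())
cv2.imwrite("pics/s1.png",p[60:200,280:480])
print(arm.read_state()["position"])
```

```text
[112.  131.8 141.7 143.  143.8] 196
[ 514.53731234 -316.03701839  115.05985221]
```

jog_arm(motion=[-8,30,0,0,0,0.04,-18,68,0,0,0,0.08,-29,108,0,0,0,0.12,-40,150,0,0,0,0.17,-51,192,0,0,0,0.22,-62,232,0,0,0,0.27,-72,270,0,0,0,0.32,-81,302,0,0,0,0.363,-85.3,319.8,0,0,0,0.363,-85.3,319.8,0,0,0,0.363])

```text
clock: 4.7
position: [515.5, 16.5, 115.3]
ee_rot: [0.05, 0.999, -0.0, -0.001]
contact_force: [0.3, 0.1, 0.4]
gripper_width: 13.0
grasp_force: 60.4
```

jog_arm(motion=[0,0,40,0,0,0,0,0,70,0,0,0,0,0,85,0,0,0,0,0,85,0,0,0,0,0,85,0,0,0])

```text
clock: 5.2
position: [516.0, 13.9, 31.0]
ee_rot: [0.052, 0.999, -0.0, -0.0]
contact_force: [0.4, 0.8, -0.7]
gripper_width: 13.3
grasp_force: 60.4
```

Run:
```python
from h import *
p,d,c=grab("side"); cv2.imwrite("pics/s2.png",cv2.resize(p[150:330,240:460],None,fx=3,fy=3))
s=arm.read_state(); print(s["position"],s["joints"].round(3))
```

```text
[516.53457231  14.20635517  31.78520206] [ 0.342  0.445 -0.497  0.    -0.628 -2.018]
```

View pics/s2.png

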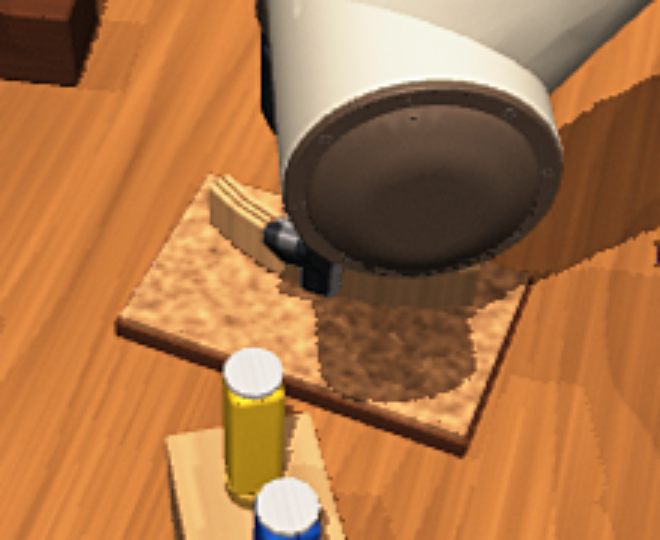

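The picture shows the handle in the gripper just above the board (crown near crop pixel (310,270)), lengthwise along the board. Lowering the last 10 mm.

jog_arm(motion=[0,0,4,0,0,0,0,0,7,0,0,0,0,0,9,0,0,0,0,0,10,0,0,0,0,0,10,0,0,0])

```text
clock: 5.75
position: [516.0, 14.6, 22.0]
ee_rot: [0.052, 0.999, -0.0, 0.0]
contact_force: [-1.5, -0.5, 4.2]
gripper_width: 12.6
grasp_force: 61.2
```

jog_arm(motion=[0,0,0.5,0,0,0,0,0,0.5,0,0,0])

```text
clock: 5.95
position: [516.0, 14.6, 22.0]
ee_rot: [0.052, 0.999, -0.0, 0.0]
contact_force: [-2.8, 0.1, 8.0]
gripper_width: 12.9
grasp_force: 61.9
```

The board takes the weight. Releasing and rising 130 mm.

jog_arm(motion=[0,0,0,0,0,0,0,0,0,0,0,0,0,0,0,0,0,0,0,0,0,0,0,0,0,0,0,0,0,0,0,0,0,0,0,0], finger_gap=50)

```text
clock: 6.55
position: [515.9, 14.5, 20.7]
ee_rot: [0.052, 0.999, -0.0, -0.0]
contact_force: [0.6, -0.3, -0.4]
gripper_width: 49.9
grasp_force: 0.0
```

jog_arm(motion=[0,0,-10,0,0,0,0,0,-30,0,0,0,0,0,-60,0,0,0,0,0,-100,0,0,0,0,0,-150,0,0,0,0,0,-200,0,0,0,0,0,-220,0,0,0,0,0,-220,0,0,0,0,0,-220,0,0,0,0,0,-220,0,0,0])

```text
clock: 7.55
position: [514.9, 14.3, 239.4]
ee_rot: [0.052, 0.999, -0.0, -0.001]
contact_force: [-0.2, 0.7, 0.1]
gripper_width: 49.6
grasp_force: 0.0
```

Run:
```python
from h import *
s=arm.read_state(); print(s["position"],s["joints"].round(3))
p,d,c=grab("wrist"); W=cloud(d,c); z=W[...,2]; cv2.imwrite("pics/w2.png",p)
m=(d>0)&(abs(z-48)<6)&(abs(W[...,0]-515)<110)&(abs(W[...,1]-10)<70)
P=W[m]; print(m.sum(),np.median(z[m]),cv2.minAreaRect(P[:,:2].astype(np.float32)))
a=np.deg2rad(-6); x=np.array([np.cos(a),np.sin(a)]); y=np.array([-x[1],x[0]])
q=P[:,:2]-[515,14.5]; u,v=q@x,q@y
for lo in(-75,-45,-8,30,60):
    t=(u>lo)&(u<lo+16)
    if t.any(): print(lo+8,v[t].min().round(1),v[t].max().round(1))
b=(d>0)&(abs(z-18)<4)&(abs(W[...,0]-515)<120)&(abs(W[...,1]-14)<90); print(cv2.minAreaRect(W[b][:,:2].astype(np.float32)))
```

```text
[514.91706484  14.34597558 239.44775649] [ 3.430e-01  1.930e-01 -2.420e-01 -1.000e-03 -1.139e+00 -2.018e+00]
3202 48.01673220387626 ((514.7378540039062, 3.8090248107910156), (34.362815856933594, 157.60060119628906), 84.08878326416016)
-67 -28.0 -6.0
-37 -14.8 3.8
0 -7.0 6.5
38 -14.2 3.2
68 -27.7 -5.5
((515.091796875, 13.69559097290039), (121.01605224609375, 199.6946563720703), 84.02590942382812)
```

The handle stands on edge within about 1 mm of the board centre, yaw -6°. Moving over the red chisel.

jog_arm(motion=[10,27,0,0,0,-0.15,20,54,0,0,0,-0.3,31,85,0,0,0,-0.45,43,117,0,0,0,-0.6,55,150,0,0,0,-0.75,67,182,0,0,0,-0.9,78,212,0,0,0,-1.05,88,240,0,0,0,-1.2,96,261,0,0,0,-1.35,98.6,268.4,0,0,0,-1.5], finger_gap=60)

```text
clock: 8.6
position: [444.9, 293.3, 239.0]
ee_rot: [-0.646, 0.763, -0.0, -0.002]
contact_force: [0.0, -1.0, 0.3]
gripper_width: 59.8
grasp_force: 0.0
```

jog_arm(motion=[0,0,0,0,0,-0.15,0,0,0,0,0,-0.3,0,0,0,0,0,-0.45,0,0,0,0,0,-0.6,0,0,0,0,0,-0.68,0,0,0,0,0,-0.68,0,0,0,0,0,-0.68])

```text
clock: 9.3
position: [445.6, 291.5, 239.8]
ee_rot: [0.861, -0.509, -0.0, 0.001]
contact_force: [-0.5, -0.1, -1.0]
gripper_width: 60.2
grasp_force: 0.0
```

Run:
```python
from h import *
s=arm.read_state(); print(s["position"],s["joints"].round(3)); M=R.from_quat(s["ee_rot"]).as_matrix(); print(M.round(3))
p,d,c=grab("wrist"); W=cloud(d,c); z=W[...,2]; cv2.imwrite("pics/w3.png",p)
m=((d>0)&(abs(z-160)<6)).astype(np.uint8)
n,l,st,ce=cv2.connectedComponentsWithStats(m)
for i in range(1,n):
    if st[i,4]>100: print(ce[i].round(),st[i,4],cv2.minAreaRect(W[l==i][:,:2].astype(np.float32)),np.median(z[l==i]))
```

```text
[445.596921   291.48692129 239.79370911] [ 0.884  0.222 -0.204 -0.    -1.147 -0.381]
[[ 0.482 -0.876 -0.001]
 [-0.876 -0.482 -0.002]
 [ 0.001  0.002 -1.   ]]
[317.  13.] 1298 ((505.7701110839844, 183.5160369873047), (23.954328536987305, 13.445077896118164), 28.743803024291992) 159.88451413755166
[317. 139.] 1764 ((477.462158203125, 234.99493408203125), (23.971210479736328, 24.22467613220215), 29.762426376342773) 159.8287830068091
[317. 255.] 1439 ((445.7248840332031, 291.8148498535156), (24.4089298248291, 24.35928726196289), 32.894954681396484) 159.80739792361123
```

View pics/w3.png

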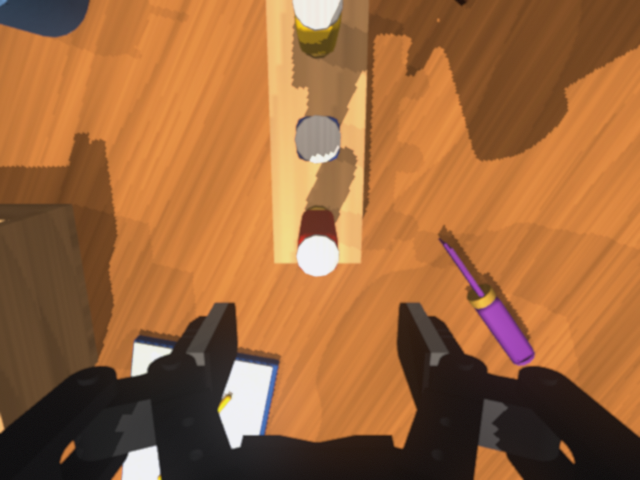

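The wrist view shows the red chisel's cap at (317,255), centred between the fingers' line, with blue at (317,139) and yellow at (317,13). It matches the target to within 1 mm. Descending to TCP z = 110 and gripping.

jog_arm(motion=[0,0,40,0,0,0,0,0,80,0,0,0,0,0,110,0,0,0,0,0,122,0,0,0,0,0,130,0,0,0,0,0,130,0,0,0,0,0,130,0,0,0])

```text
clock: 10.05
position: [446.7, 292.6, 112.1]
ee_rot: [0.861, -0.508, 0.0, -0.001]
contact_force: [-0.4, -0.5, -0.3]
gripper_width: 60.0
grasp_force: 0.0
```

jog_arm(motion=[0,0,0,0,0,0,0,0,0,0,0,0,0,0,0,0,0,0,0,0,0,0,0,0,0,0,0,0,0,0,0,0,0,0,0,0,0,0,0,0,0,0,0,0,0,0,0,0], finger_gap=10)

```text
clock: 10.85
position: [446.1, 292.0, 111.7]
ee_rot: [0.861, -0.508, 0.0, -0.001]
contact_force: [-1.9, -0.8, 5.6]
gripper_width: 23.2
grasp_force: 59.0
```

Gripped on the 24 mm handle. Drawing it straight up 160 mm so the blade clears the block and its neighbours.

jog_arm(motion=[0,0,-10,0,0,0,0,0,-25,0,0,0,0,0,-45,0,0,0,0,0,-65,0,0,0,0,0,-85,0,0,0,0,0,-105,0,0,0,0,0,-130,0,0,0,0,0,-155,0,0,0,0,0,-185,0,0,0,0,0,-185,0,0,0])

```text
clock: 11.85
position: [447.4, 292.9, 300.4]
ee_rot: [0.861, -0.508, 0.001, -0.004]
contact_force: [-0.1, -0.6, -0.5]
gripper_width: 23.5
grasp_force: 59.3
```

jog_arm(motion=[0,0,0,0,0,0,0,0,0,0,0,0])

```text
clock: 12.05
position: [445.0, 291.2, 294.2]
ee_rot: [0.861, -0.508, -0.001, 0.002]
contact_force: [0.1, -0.2, -2.2]
gripper_width: 23.3
grasp_force: 59.3
```

Run:
```python
from h import *
s=arm.read_state(); print(s["position"],s["joints"].round(3))
p,d,c=grab("side"); cv2.imwrite("pics/s3.png",p)
```

```text
[445.01071208 291.17531878 294.15994589] [ 8.840e-01  1.870e-01 -1.100e-01 -1.000e-03 -1.277e+00 -3.790e-01]
```

View pics/s3.png

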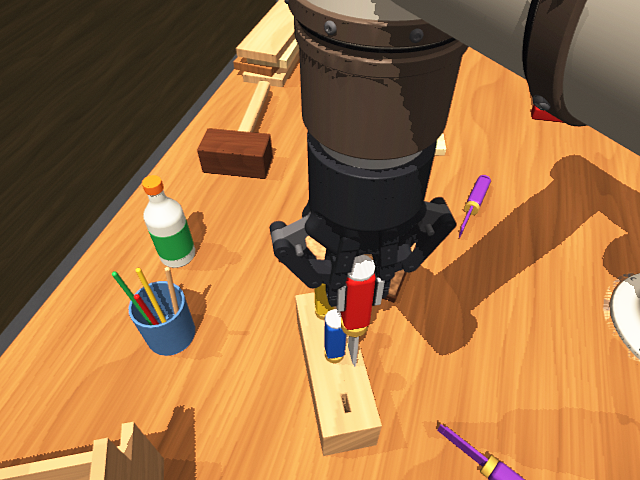

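The red chisel hangs upright in the gripper at (358,300), its blade tip clear of the block and the slot empty at (346,402). Blue and yellow are still in place. Before choosing the tilt direction I'll check the glue and mug positions.

Run:
```python
from m import load
from h import *
p,d,c=load("scene"); W=cloud(d,c)
for n,(a,b,e,f) in dict(glue=(385,305,440,400),mug=(460,255,530,352),mallet=(200,340,272,446)).items():
    q=W[b:f,a:e].reshape(-1,3); q=q[(q[:,2]>40)&(q[:,0]<1000)]; print(n,q.min(0).round(),q.max(0).round(),np.median(q,0).round())
```

```text
scene
board (array([516.3,  13.6]), array([123.2, 206.9]), 84.0) z 18.0 5588
form (array([ 518.4, -328.7]), array([224.5, 130.2]), 14.9) z 18.0 4741
 handle (array([ 519.1, -326.2]), array([158.7,  34.7]), 14.6) 47.9 681
rack (array([476.6, 233.8]), array([ 73.8, 203.9]), 28.9) z 69.9 2120
red [468. 165.] 481 [453.8 287.1 120. ] [441. 275.  85.] [462. 305. 152.]
red [516. 283.] 157 [724.9 265.2 116.6] [720. 259.  85.] [728. 271. 148.]
blue [442. 179.] 504 [485.2 230.2 119.4] [472. 219.  85.] [493. 247. 152.]
yel [416. 194.] 528 [516.7 174.3 119.4] [504. 163.  85.] [526. 192. 152.]
yel [497. 300.] 124 [748.2 228.4 114.9] [743. 225.  85.] [752. 233. 139.]
cap [473. 144.] 91 (array([446.6, 291.1]), array([22.9, 24.8]), 27.8) 159.7
cap [447. 157.] 101 (array([477.7, 233.9]), array([22.7, 22.9]), 46.5) 159.8
cap [419. 172.] 111 (array([508.3, 177.3]), array([22.6, 24.5]), 13.5) 159.8
side
board (array([513.6,  15.3]), array([124.3, 203.3]), 84.1) z 18.3 6739
form (array([ 517.2, -327. ]), array([220.2, 136.9]), 14.8) z 18.5 2008
 handle (array([ 516.2, -325.2]), array([157. ,  37.9]), 13.3) 47.8 512
rack (array([474.9, 234.8]), array([ 70.3, 201.1]), 28.9) z 70.3 5294
red [143. 306.] 151 [720.3 269.3 119. ] [717. 252.  85.] [748. 274. 148.]
red [347. 394.] 527 [441.4 301.9 121.3] [430. 291.  85.] [458. 306. 152.]
blue [335. 342.] 545 [472.6 245.  120.7] [461. 238.  85.] [487. 250. 152.]
cap [324. 274.] 259 (array([506.7, 178.4]), array([22.4, 24.8]), 18.1) 160.2
cap [335. 318.] 319 (array([475.3, 235.3]), array([23.3, 24.5]), 39.2) 160.1
cap [349. 370.] 395 (array([443.7, 292.2]), array([23.9, 23.9]), 1.5) 160.1
glue [767.  72.  40.] [824. 131. 173.] [807.  95. 110.]
mug [690. 204.  40.] [767. 279. 164.] [737. 237.  76.]
mallet [ 724. -188.   40.] [858. -98.  64.] [ 801. -142.   60.]
```

Glue (~(795,102)) and mug (~(735,240)) leave room for tipping the tool back towards the robot: the TCP ends at (579,50,178) and the arm axis is above 300 mm near the glue. Travelling upright first.

jog_arm(motion=[5,0,-10,0,0,0,20,0,-20,0,0,0,50,0,-20,0,0,0,90,0,-20,0,0,0,132,0,-20,0,0,0,174,0,-20,0,0,0,212,0,-20,0,0,0,245,0,-20,0,0,0,268,0,-20,0,0,0,276.5,0,-20,0,0,0])

```text
clock: 13.1
position: [580.6, 46.7, 316.2]
ee_rot: [0.86, -0.51, 0.0, 0.0]
contact_force: [0.1, 1.0, -2.5]
gripper_width: 23.3
grasp_force: 59.2
```

jog_arm(motion=[0,0,0,-0.06,0,0,0,0,0,-0.16,0,0,0,0,0,-0.27,0,0,0,0,0,-0.38,0,0,0,0,0,-0.49,0,0,0,0,0,-0.6,0,0,0,0,0,-0.69,0,0,0,0,0,-0.75,0,0,0,0,0,-0.75,0,0,0,0,0,-0.75,0,0])

```text
clock: 14.1
position: [580.0, 49.8, 315.7]
ee_rot: [0.802, -0.473, -0.186, 0.315]
contact_force: [-0.2, 0.4, -1.4]
gripper_width: 23.0
grasp_force: 59.5
```

Run:
```python
from h import *
s=arm.read_state(); M=R.from_quat(s["ee_rot"]).as_matrix(); print(s["joints"].round(3),M.round(3)); e=s["position"]+107*M[:,2]
print("edge",e.round(1),"shift needed, tool axes",(M.T@(np.array([515,14.3,100])-e)).round(1))
```

```text
[ 0.401  0.646  0.43   0.082 -2.098  0.118] [[ 0.484 -0.641 -0.595]
 [-0.875 -0.355 -0.329]
 [ 0.     0.68  -0.733]]
edge [516.3  14.6 237.3] shift needed, tool axes [ -0.4 -92.5 101.5]
```

Descending most of the way, then a check of the true edge position.

jog_arm(motion=[0,-8,9,0,0,0,0,-22,24,0,0,0,0,-38,42,0,0,0,0,-54,60,0,0,0,0,-68,75,0,0,0,0,-77,85,0,0,0,0,-80,88,0,0,0,0,-80,88,0,0,0,0,-80,88,0,0,0])

```text
clock: 15.0
position: [578.8, 49.1, 198.0]
ee_rot: [0.802, -0.473, -0.185, 0.315]
contact_force: [1.2, -0.3, -1.3]
gripper_width: 23.7
grasp_force: 59.5
```

Run:
```python
from h import *
s=arm.read_state(); M=R.from_quat(s["ee_rot"]).as_matrix(); e=s["position"]+107*M[:,2]
print("edge nominal",e.round(1),"tilt",np.arccos(-M[2,2]),"tool shift",(M.T@(np.array([515,14.3,100])-e)).round(1))
for n in("scene","side"):
    p,d,c=grab(n); W=cloud(d,c); np.save(n+"F",W); cv2.imwrite(f"pics/{n}F.png",p)
    uv=cv2.projectPoints(e[None],np.array(c["rvec"],float),np.array(c["tvec"],float),np.array(c["K"]),None)[0].ravel(); print(n,uv.round())
    u,v=uv.astype(int); 
    if n=="side": cv2.imwrite("pics/sideFc.png",cv2.resize(p[max(0,v-90):v+90,u-110:u+110],None,fx=3,fy=3))
    ax=e-M[:,2]*107
    q=W.reshape(-1,3)-e; t=-q@M[:,2]; r=np.linalg.norm(q+np.outer(t,M[:,2]),axis=1)
    m=(r<16)&(t>-15)&(t<60)&(d.ravel()>0); print(m.sum(), np.percentile(t[m],[1,5,50]).round(1) if m.any() else "", W.reshape(-1,3)[m][np.argsort(t[m])[:15]].mean(0).round(1) if m.any() else "")
```

```text
edge nominal [515.2  13.8 119.6] tilt 0.7476760209456988 tool shift [ -0.5 -13.3  14.3]
scene [320. 203.]
41 [ 3.2  7.3 34.8] [527.9   9.5 131. ]
side [351. 204.]
256 [-0.2  2.4 29.1] [513.1  13.6 122.7]
```

View pics/sideFc.png

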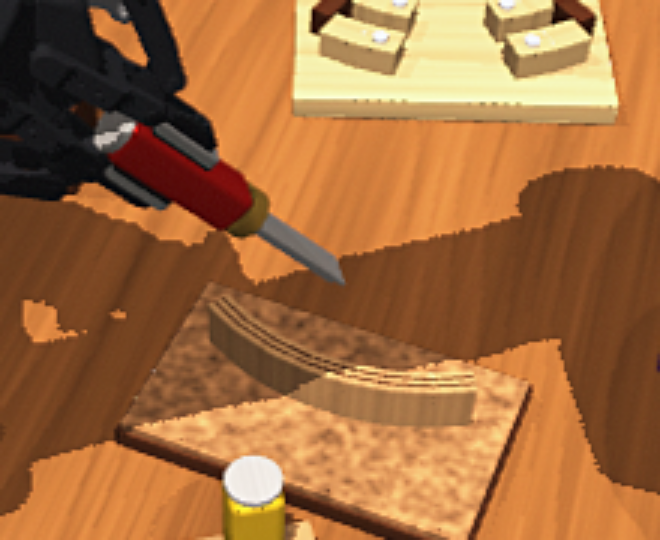

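The crop shows the chisel sloping about 43° with its edge at crop pixel (345,283), as predicted, so there's no slip. The handle stands on edge on the board below it. Lowering the last 20 mm and letting it settle.

jog_arm(motion=[0,-5,5,0,0,0,0,-9,10,0,0,0,0,-12,13,0,0,0,-0.5,-13.3,14.3,0,0,0,-0.5,-13.3,14.3,0,0,0,-0.5,-13.3,14.3,0,0,0,-0.5,-13.3,14.3,0,0,0,-0.5,-13.3,14.3,0,0,0,-0.5,-13.3,14.3,0,0,0,-0.5,-13.3,14.3,0,0,0])

```text
clock: 16.1
position: [578.1, 49.5, 177.5]
ee_rot: [0.802, -0.473, -0.186, 0.315]
contact_force: [0.4, 0.2, -1.8]
gripper_width: 23.2
grasp_force: 59.5
```

Run:
```python
from h import *
s=arm.read_state(); M=R.from_quat(s["ee_rot"]).as_matrix(); e=s["position"]+107*M[:,2]
print("edge",e.round(1),abs(s["joint_vel"]).max())
p,d,c=grab("side"); W=cloud(d,c); z=W[...,2]
m=(d>0)&(abs(z-48)<5)&(abs(W[...,0]-515)<95)&(abs(W[...,1]-5)<45)
print("handle",cv2.minAreaRect(W[m][:,:2].astype(np.float32)))
q=W.reshape(-1,3)-e; t=-q@M[:,2]; r=np.linalg.norm(q+np.outer(t,M[:,2]),axis=1); k=(r<16)&(t>-15)&(t<60)
print("edge seen",W.reshape(-1,3)[k][np.argsort(t[k])[:15]].mean(0).round(1))
p0=cv2.imread("pics/side0.png"); D=cv2.absdiff(p,p0).max(2)
for n,(a,b,x,y) in dict(yel=(312,265,337,320),blue=(322,308,350,362),glue=(145,175,190,262),mug=(130,280,195,350),mallet=(200,130,270,175)).items(): print(n,np.median(D[b:y,a:x]))
```

```text
edge [514.3  14.2  99.2] 0.0012433356872783676
handle ((513.0469360351562, 5.553510665893555), (35.85688781738281, 155.96543884277344), 83.85961151123047)
edge seen [511.   15.8 101.9]
yel 2.0
blue 5.0
glue 2.0
mug 2.0
mallet 48.0
```

The mallet difference (48) is the arm now covering it in this view. The last side picture with it in sight showed it unmoved, and the arm's path never came near it. Everything is in tolerance, so I'm handing in.

```bash
python3 -c "
from bench import arm; print(arm.job_done())"
```

```text
the job is handed in; nothing more can be done
None
```

I handed the job in at about 16 s without seeing the verdict: the handle stands on edge in the middle of the cork board, and the red chisel is held at about 43° with its edge about 5 cm above the crown. My last check showed the other chisels, glue and mug unmoved, but the mallet was not checked at the end because the arm hid it from the side camera.

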